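Put the USB adapter away in the slide-top case

ROBOT

A 6-joint arm with a two-finger parallel gripper is mounted at the origin on a cart in front of the work surface, level with it; the furniture and walls round the work are solid. World frame = base frame: x ahead of the robot, y to its left, z up, the work surface at z = 0. Lengths are in m, angles in rad, forces in N, time in s.
With the tool pointing down it reaches from about 0.375 to 0.9 m from the base axis. Payload 3.1 kg.
Tool frame: the origin (TCP) lies midway between the tips of the shut fingers; the grasp point (between the pads) lies grip_point_offset behind it (grip_point_offset is the distance from the TCP to the grasp point, in m); y points along the fingers, z is the direction in which the jaws open and shut, and the axes are right-handed (so a half turn about y gives the same grasp; the last joint's range is limited). The gripper opens to 87 mm and grips with 3 to 60 N. Pads are 19 mm wide; open, the fingers measure 117 mm over their backs; the gripper's body (75 mm by 190 mm) begins 51 mm behind the grasp point.
Start: joints at [1.133, 0.527, 1.433, -0, 1.181, -0.178], TCP at [0.161, 0.604, 0.223] pointing down, gripper open.
Joint ranges: [-3.08, 3.08], [-0.75, 2.2], [0.22, 2.44], [-1.43, 4.57], [0, 2.65], [-2.85, 2.85]. Speed limits (rad/s): [2.79, 2.79, 3.14, 3.14, 3.14, 3.14].

INTERFACE

Orientations are given as a unit quaternion [x, y, z, w].
In Python, from rig import * gives the robot as it stands.
- The arm moves only by the tool jog_arm, never from a script. Its argument "increments" is a list that holds one entry, the list of rows, each a list of 7 numbers: the turn, a rotation vector about the world's x, y, z in degrees, then the shift along the world's x, y, z in m, then the closure, from -1 (fully open) to 1 (shut), so that 0 is half open. In form: [[[rx, ry, rz, x, y, z, jaw], ...]]. A call has 1 to 8 rows; each row is the pose to reach, as a shift and turn from the pose measured when the call began; what a row does not reach only later rows make up. A row lasts 1/10 s, in which the tool goes at most 50 mm and 8.59 degrees, less where a joint would pass 70% of its speed; a pose out of reach is approached as far as the arm can. A call with a gripper value outside its range is refused whole. The fingers move at their own pace and stop on an object; "squeeze" is the grip in N (left out, the last holds). Time passes only in rows, so rows that repeat a pose let the fingers close. It gives the time, the measured TCP pose, the force and the opening at its end, in the units of the state.
- get_obs(): the state, without advancing time (a new reading comes with each control period).
- camera(name): name is "scene" or "top" or "wrist"; returns the picture (420x560x3 uint8, red, green, blue); there is no depth.
- camera_info(name): a dict with "K" (3x3 intrinsics, pixels), "k1" (the pictures are not rectified: a ray, as slopes to the right and down, at radius r is drawn at 1 + k1 r^2 times it, then the intrinsics apply), "R" (3x3) and "t" (3): a world point X has camera coordinates R X + t. Camera axes: x right, y down, z forward; pixel columns grow to the right and rows downward; lengths in m; the calibration is good to about 2 mm. A picture is of the moment at which its call begins: read the wrist's pose just before it. camera_info takes no time and is no camera call; for the wrist camera it gives the pose at the moment of the call.
- hand_in(): hands the job in, once; it reports no verdict.
The state is a dict: "time": time; "q": joint angles; "joint_velocities": joint speeds; "joint_torque": joint torques, N m; "position": TCP position; "tool_rot": TCP orientation; "ft_force": force on the tool from outside, world axes, zero at the start; "moment": the same for the moment, N m; "grip_width": finger opening in m.
Only numpy, scipy, OpenCV 4.12 (cv2) and the standard library are available. Lean on these libraries where they do the work, as an engineer would, in place of code of your own. Each camera call takes 0.05 s, during which the arm holds its last target.

TASK

Put the loose white USB adapter away in the grey storage case: press the orange release tab down while sliding the white cover fully open, lower the adapter into the tray without dropping it, and slide the cover fully home again until the tab springs up and latches. Leave the tape roll, rubber stamp and thermometer where they are.

Things in the scene. Friction and masses are not known exactly. Their poses are not given: they have to be found in the camera images.
- case: Grey storage case fixed to the desk, 168 x 112 x 44 mm; its place and turn vary. Origin: on the desk, under the centre of its square tray. Its x axis (level) points the way the cover opens, from the tray to the latch end; z up. The case spans x = -54 to +114 mm, y = -56 to +56 mm. Side rails rise to z = 44 mm along both long sides.
- tray_centre (a point): Centre of the tray floor, 6 mm above the desk, axes as the case. The tray is 100 mm square inside (+/-50 mm in x and y); the mouth between the rails is 94 mm wide in y. Things in it must lie lower than 35 mm above the desk for the cover to pass.
- cover (a joint): White cover (168 x 99 x 4 mm, top 39 mm above the desk) sliding level in the rails along the case's x: 0 = closed, 0.105 m = fully open: the whole tray is clear and the cover stands out 105 mm beyond the latch end. Friction 1 to 2 N; it stays where it is left. While the tab is up a catch stops it after about 2 mm.
- cover_edge (a point): Middle of the trailing edge (on the tray's closed end) of the cover, on its top face; moves with the cover. Axes as the case.
- tab (a joint): Orange release tab on the cover, pressed straight down: 0 = up, 0.007 m = fully down. Spring 2.4 N at first, 5 N fully down. It must be down 4 mm or more (aim for 5 to 6) during the first 25 mm of opening, then may be let up. On closing, a ramp pushes the tab down in the last 30 mm (push of some 5 N) and it springs up by itself when the cover is home.
- tab_pad (a point): Centre of the top face of the tab's pad: 52 mm above the desk when up, 83 mm from the case origin along its x when closed; moves with cover and tab. The pad is 58 mm long (case x) and 34 mm wide (case y). Axes as the case.
- tab_fin (a point): Top centre of the upright fin in the middle of the pad: 12 mm thick along the case's x, 30 mm wide along its y, 16.5 mm high above the pad. It can be taken from above between the fingers (closing along the case's x), one on the pad before and one behind it, so that the fingertips press the pad and push the fin either way.
- usb_adapter: White USB adapter (black panel and cap) lying flat on the desk to the left of the case, 86 mm long (its x axis) x 22 mm wide (y) x 15 mm high, about 35 g; origin at the centre of its underside. Its solid middle, from x = -30 to +28 mm, can be gripped across the 22 mm.
- tape_roll: Roll of brown packing tape standing flat, about 94 mm across x 48 mm high, loose on the desk to the right, to be left alone; origin at the centre of its underside.
- rubber_stamp: Wooden rubber stamp, 29 x 55 x 73 mm high, loose and upright on the desk behind the case, to be left alone; origin at the centre of its underside.
- thermometer: White digital thermometer, 125 x 18 x 13 mm, loose on the desk near the front edge, to be left alone; origin at the centre of its underside.
Not all that is in view belongs to the job. There is more than one size of the case; the job needs the larger.

How it is judged:
By the outcome, as a careful person would: the job done as asked, in the order asked, and still so for the second after the job is handed in, with the robot touching nothing.
It also fails if it takes over 58 s, if anything falls off the work surface, if the arm or the gripper's body presses on something with over 40 N, if the wrist force passes 120 N, or if a joint passes its speed limit or range.

## Working session

There is one attempt and no reset: what is moved stays moved. The work goes in short steps, Python scripts to look and compute and a tool call to move; the robot and the scene stay as the last step left them, time stands still between calls to the robot, and variables do not carry over. Pictures are saved under pics/ and viewed, and the job is handed in when it is done.

Besides the shell and the picture viewer there is one more tool, called after "Emit:" as name(argument=value, ...) on one line, values as JSON. jog_arm: Moves the arm, as the interface text tells. Its arguments: {"type":"object","properties":{"increments":{"type":"array","items":{"type":"array","items":{"type":"array","items":{"type":"number"}}}},"squeeze":{"type":"number"}},"required":["increments"]}

```bash
mkdir -p pics; ls; python3 - <<'E'
from rig import *
import cv2
o=get_obs();print(o)
for n in ["scene","top","wrist"]:
    im=camera(n);cv2.imwrite(f"pics/{n}0.png",im[:,:,::-1]);i=camera_info(n);print(n,i)
E
```

```text
pics
{'time': 0.0, 'q': array([ 1.13246480e+00,  5.28488564e-01,  1.43389664e+00, -7.31942285e-06,
        1.18140281e+00, -1.78490030e-01]), 'joint_velocities': array([ 1.95211944e-03, -2.63316256e-04, -2.53041216e-03, -9.47756607e-04,
        6.35742730e-05, -6.25884310e-04]), 'joint_torque': array([-4.52605200e-04, -4.40040958e+01, -1.76593405e+01,  6.32269029e-02,
        5.83365757e-02, -1.78393720e-04]), 'position': array([0.1602305 , 0.60335231, 0.22155968]), 'tool_rot': array([ 0.70188739, -0.09184191,  0.09137526, -0.70040683]), 'ft_force': array([0.29222561, 0.3045509 , 0.8737493 ]), 'moment': array([ 0.01746156, -0.03111062, -0.02396837]), 'grip_width': 0.08701763432966515}
scene {'K': array([[462.75342699,   0.        , 275.8632748 ],
       [  0.        , 462.75342699, 203.15304928],
       [  0.        ,   0.        ,   1.        ]]), 'k1': -0.049072200152150976, 'R': array([[ 0.78838967, -0.61516922, -0.00292555],
       [-0.29559778, -0.37465353, -0.87878137],
       [ 0.53950318,  0.69368694, -0.47721562]]), 't': array([-0.44130381,  0.23089538,  0.92845824])}
top {'K': array([[421.0908744 ,   0.        , 280.84738158],
       [  0.        , 421.0908744 , 208.34466896],
       [  0.        ,   0.        ,   1.        ]]), 'k1': 0.018392905228133482, 'R': array([[-0.02404288, -0.99966209, -0.00988177],
       [-0.99448995,  0.02492504, -0.10182578],
       [ 0.10203768,  0.00737913, -0.99475317]]), 't': array([-1.96755682e-04,  5.55585912e-01,  1.12206534e+00])}
wrist {'K': array([[372.40234391,   0.        , 278.38894431],
       [  0.        , 372.40234391, 213.23636003],
       [  0.        ,   0.        ,   1.        ]]), 'k1': -0.06921717861459101, 'R': array([[ 0.25601991,  0.96667093, -0.00105783],
       [ 0.92661806, -0.2451    ,  0.28514023],
       [ 0.2753775 , -0.07398178, -0.95848523]]), 't': array([-0.62470036, -0.0358664 ,  0.39148774])}
```

View pics/scene0.png

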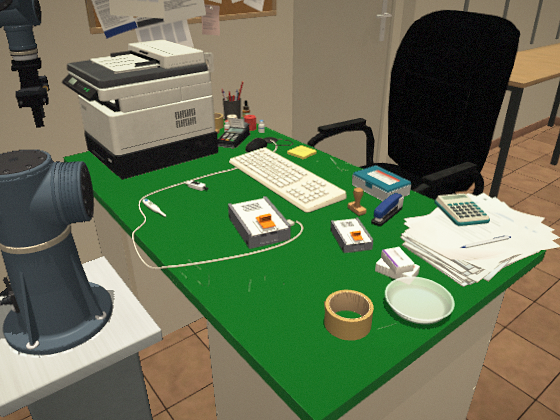

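View pics/top0.png

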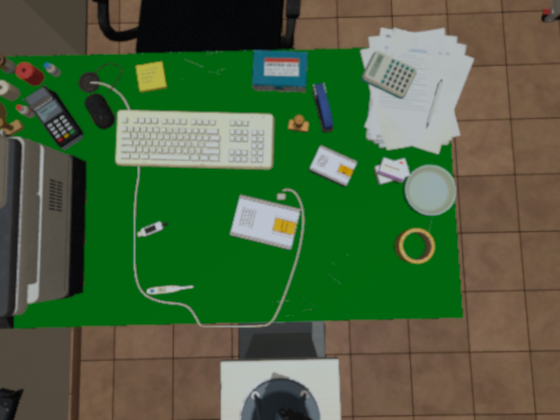

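View pics/wrist0.png

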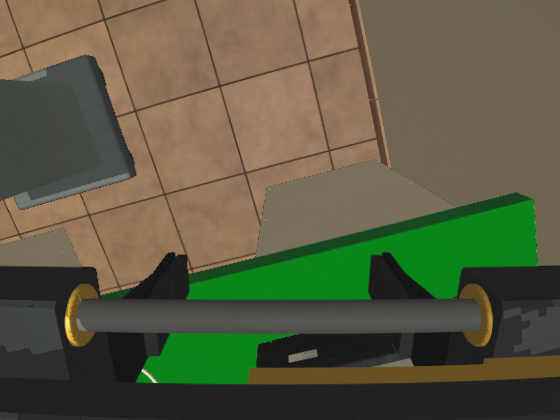

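Scene shows the large case near (260,220), the adapter at (150,229) and the thermometer at (168,290) in the top picture. The tape roll is at (415,246) and the stamp at (298,123). The smaller decoy case is at (333,165). I'll zoom in next.

```bash
cat > h.py <<'E'
import numpy as np, cv2
def ray(info,uv):
    K,k1,R,t=info["K"],info["k1"],np.array(info["R"]),np.array(info["t"])
    d=np.array([(uv[0]-K[0,2])/K[0,0],(uv[1]-K[1,2])/K[1,1]])
    s=d.copy()
    for _ in range(20): s=d/(1+k1*(s@s))
    return -R.T@t, R.T@np.array([s[0],s[1],1.])
def onplane(info,uv,z):
    c,d=ray(info,uv); return c+d*(z-c[2])/d[2]
def proj(info,X):
    p=np.array(info["R"])@np.array(X)+info["t"]; s=p[:2]/p[2]; s=s*(1+info["k1"]*(s@s))
    return s*np.array([info["K"][0,0],info["K"][1,1]])+info["K"][:2,2]
E
python3 - <<'E'
import cv2
a=cv2.imread("pics/top0.png");b=cv2.imread("pics/scene0.png")
c=cv2.resize(a[180:310,120:320],None,fx=4,fy=4,interpolation=cv2.INTER_CUBIC);cv2.imwrite("pics/topz.png",c)
c=cv2.resize(b[160:260,130:330],None,fx=4,fy=4,interpolation=cv2.INTER_CUBIC);cv2.imwrite("pics/scz.png",c)
E
```

```text
(no output)
```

View pics/topz.png

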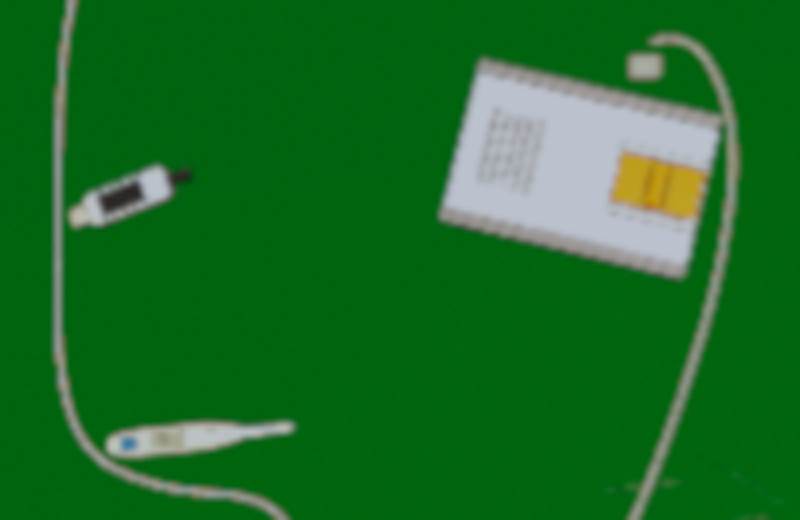

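View pics/scz.png

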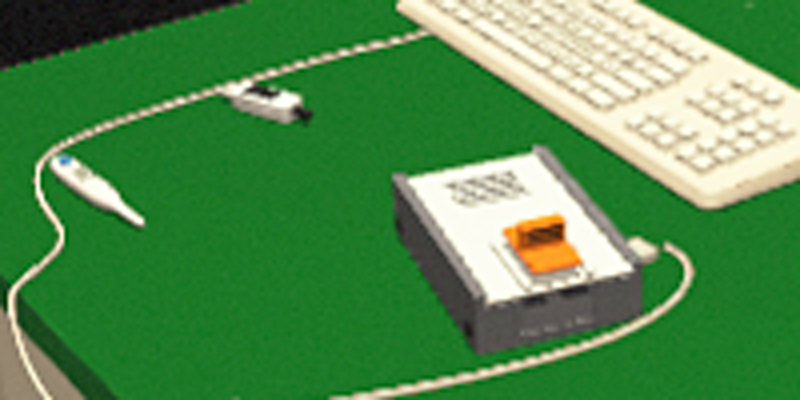

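```bash
python3 - <<'E'
from rig import *
from h import *
im=cv2.imread("pics/top0.png");info=camera_info("top")
hsv=cv2.cvtColor(im,cv2.COLOR_BGR2HSV)
ng=((hsv[...,0]<45)|(hsv[...,0]>75)|(hsv[...,1]<120)).astype(np.uint8)
def fit(x0,y0,x1,y1,mask,op=0):
    m=np.zeros_like(mask);m[y0:y1,x0:x1]=mask[y0:y1,x0:x1]
    if op: m=cv2.morphologyEx(m,cv2.MORPH_OPEN,np.ones((op,op),np.uint8))
    n,l,s,c=cv2.connectedComponentsWithStats(m);k=1+np.argmax(s[1:,4]);m=(l==k)
    cs=max(cv2.findContours(m.astype(np.uint8),0,1)[0],key=cv2.contourArea)
    return cs,c[k],s[k]
cs,c,s=fit(225,185,310,260,ng,7)
P=np.array([onplane(info,p[0],0.044)[:2] for p in cs],np.float32)
r=cv2.minAreaRect(P);print("case",r,s);print(cv2.boxPoints(r))
cs,c,s=fit(138,215,170,242,ng)
P=np.array([onplane(info,p[0],0.012)[:2] for p in cs],np.float32)
r=cv2.minAreaRect(P);print("usb",r,s);print(cv2.boxPoints(r))
org=((hsv[...,0]>8)&(hsv[...,0]<28)&(hsv[...,1]>170)).astype(np.uint8)
cs,c,s=fit(260,210,310,240,org)
P=np.array([onplane(info,p[0],0.052)[:2] for p in cs],np.float32)
r=cv2.minAreaRect(P);print("tab",r,s)
E
```

```text
case ((0.5186355113983154, 0.02550022304058075), (0.1814163476228714, 0.11742996424436569), 75.24546813964844) [ 230  195   74   54 2782]
[[ 0.43875518 -0.04726348]
 [ 0.552313   -0.07717036]
 [ 0.59851587  0.09826393]
 [ 0.484958    0.12817082]]
usb ((0.5100215673446655, 0.3442099988460541), (0.02802368625998497, 0.08399619907140732), 20.663307189941406) [138 221  29  16 261]
[[0.482091   0.3785619 ]
 [0.5117312  0.2999692 ]
 [0.5379521  0.30985808]
 [0.5083119  0.3884508 ]]
tab ((0.5052830576896667, -0.022191349416971207), (0.05238509178161621, 0.02845972217619419), 74.56405639648438) [274 219  22  15 207]
```

```bash
python3 - <<'E'
from rig import *
from h import *
from scipy.spatial.transform import Rotation as Ro
o=get_obs();R=Ro.from_quat(o["tool_rot"]);M=R.as_matrix();print(M)
i=camera_info("wrist");c=-np.array(i["R"]).T@i["t"];print(c, M.T@(c-o["position"]), (np.array(i["R"])@M).round(3))
print("gpo",grip_point_offset if 'grip_point_offset' in globals() else dir())
info=camera_info("top")
for uv in [(40,260),(85,140),(85,300),(75,320)]: print(onplane(info,uv,0))
E
```

```text
[[ 9.66448897e-01 -7.32395784e-04  2.56857924e-01]
 [-2.56858775e-01 -1.53200393e-03  9.66447734e-01]
 [-3.14314898e-04 -9.99998558e-01 -1.66872579e-03]]
[0.08536327 0.62405178 0.38480135] [-0.07772481 -0.16301042  0.00031425] [[-0.001 -0.001  1.   ]
 [ 0.958 -0.285  0.001]
 [ 0.285  0.958  0.001]]
gpo 0.0187
[0.43154419 0.6552398  0.        ]
[0.7678741  0.53921544 0.        ]
[0.31955021 0.52856915 0.        ]
[0.26675528 0.55424229 0.        ]
```

Emit:
jog_arm(increments=[[[0,0,0,0.01,-0.045,0.02,-1],[0,0,0,0.025,-0.09,0.03,-1],[0,0,0,0.045,-0.13,0.04,-1],[0,0,0,0.07,-0.17,0.04,-1],[0,0,0,0.1,-0.21,0.04,-1],[0,0,0,0.125,-0.25,0.04,-1],[0,0,0,0.15,-0.29,0.04,-1],[0,0,0,0.175,-0.33,0.04,-1]]])

```text
time: 0.95
position: [0.3358, 0.2718, 0.2618]
tool_rot: [0.702, -0.092, 0.091, -0.701]
ft_force: [0.0, 0.8, -0.4]
grip_width: 0.087
```

Emit:
jog_arm(increments=[[[0,0,0,0.02,-0.04,0,-1],[0,0,0,0.04,-0.08,0,-1],[0,0,0,0.06,-0.12,0,-1],[0,0,0,0.08,-0.16,0,-1],[0,0,0,0.1,-0.2,0,-1],[0,0,0,0.12,-0.24,0,-1],[0,0,0,0.13,-0.27,0,-1],[0,0,0,0.13,-0.27,0,-1]]])

```text
time: 1.75
position: [0.4679, -0.0019, 0.2618]
tool_rot: [0.702, -0.093, 0.094, -0.7]
ft_force: [-0.6, 0.3, 0.5]
grip_width: 0.087
```

```bash
python3 - <<'E'
from rig import *
import cv2
o=get_obs();print(o["position"],o["q"],o["joint_velocities"].round(3))
im=camera("wrist");cv2.imwrite("pics/w1.png",im[:,:,::-1])
E
```

```text
[ 0.46788921 -0.00188605  0.26179867] [-0.24181907  0.26248103  1.76388715 -0.00286867  1.11324441 -1.5469371 ] [ 0.064 -0.022  0.055  0.043  0.032  0.041]
```

View pics/w1.png

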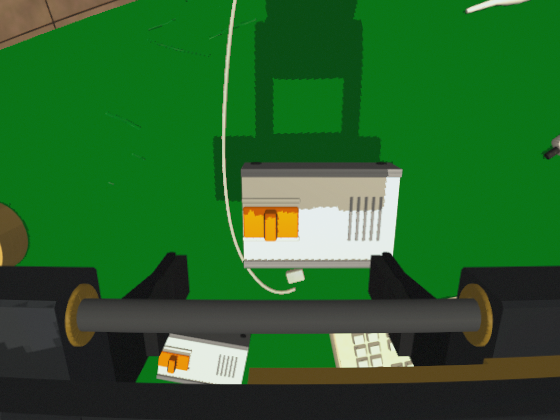

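The case now sits at (240–402, 163–268) in the wrist view. The orange tab is at (271,223) and the fin at (270,225). I'll zoom in for the corners.

```bash
python3 - <<'E'
import cv2
b=cv2.imread("pics/w1.png")
cv2.imwrite("pics/w1z.png",cv2.resize(b[155:275,230:420],None,fx=4,fy=4,interpolation=cv2.INTER_NEAREST))
E
```

```text
(no output)
```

View pics/w1z.png

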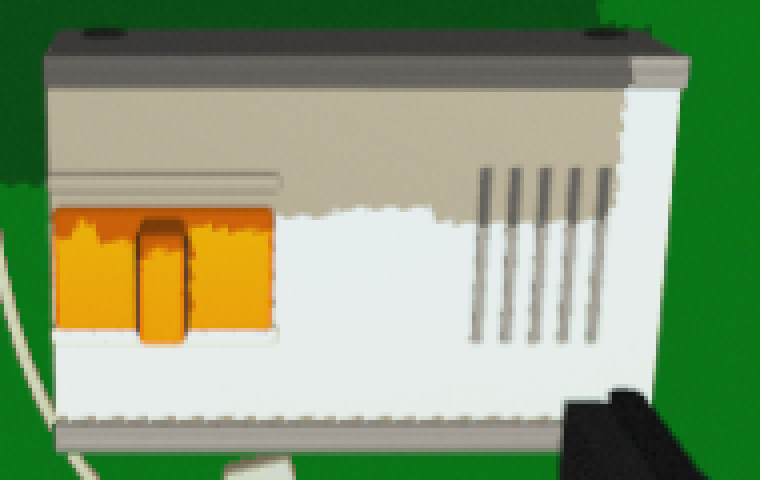

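```bash
python3 - <<'E'
from rig import *
from h import *
i=camera_info("wrist")
def P(u,v,z): return onplane(i,(230+u/4-.4,155+v/4-.4),z)
A=P(45,57,.044);B=P(690,57,.044);C=P(56,452,.044)
x=(A-B)/np.linalg.norm(A-B);y=np.array([-x[1],x[0],0])
print("len",np.linalg.norm(A-B),np.linalg.norm(A-C),"x",x,"angle AC·x",(C-A)@x)
print("origin fromA",A-.114*x+.056*y,"fromB",B+.054*x+.056*y,"fromC",C-.114*x-.056*y)
f=P(163,289,.0685);p=P(163,268,.052)
print("fin",f,"pad",p, "origins",f-.083*x,p-.083*x)
print("yaw deg",np.degrees(np.arctan2(-x[1],-x[0])))
E
```

```text
len 0.1671547634640798 0.11111005994921878 x [-0.25738608 -0.96630865  0.        ] angle AC·x 0.00037409788145289103
origin fromA [0.52795033 0.06209275 0.044     ] fromB [0.52773278 0.061276   0.044     ] fromC [0.52699348 0.06196048 0.044     ]
fin [ 0.50536008 -0.01828795  0.0685    ] pad [ 0.50502618 -0.01856216  0.052     ] origins [0.52672313 0.06191567 0.0685    ] [0.52638922 0.06164146 0.052     ]
yaw deg 75.08498241251233
```

Emit:
jog_arm(increments=[[[0,0,0,0.015,-0.005,-0.03,0.54],[0,0,0,0.03,-0.012,-0.07,0.54],[0,0,0,0.037,-0.0165,-0.11,0.54],[0,0,0,0.0375,-0.0165,-0.15,0.54],[0,0,0,0.0375,-0.0165,-0.17,0.54],[0,0,0,0.0375,-0.0165,-0.17,0.54],[0,0,0,0.0375,-0.0165,-0.17,0.54]]], squeeze=8)

```text
time: 2.5
position: [0.5034, -0.0152, 0.0917]
tool_rot: [0.701, -0.093, 0.092, -0.701]
ft_force: [-0.4, 0.4, 0.2]
grip_width: 0.0391
```

```bash
python3 - <<'E'
from rig import *
import cv2
o=get_obs();print(o["position"],o["grip_width"],o["ft_force"])
im=camera("wrist");cv2.imwrite("pics/w2.png",im[:,:,::-1])
im=camera("scene");cv2.imwrite("pics/s2.png",cv2.resize(im[150:270,180:360,::-1],None,fx=4,fy=4))
E
```

```text
[ 0.50344306 -0.01521354  0.09173288] 0.03905518894443158 [-0.42349313  0.40181642  0.16125455]
```

View pics/w2.png

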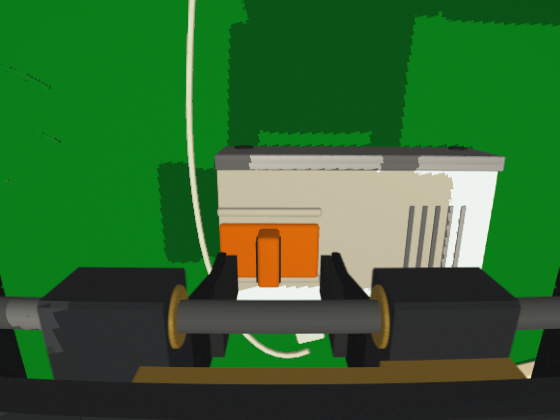

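View pics/s2.png

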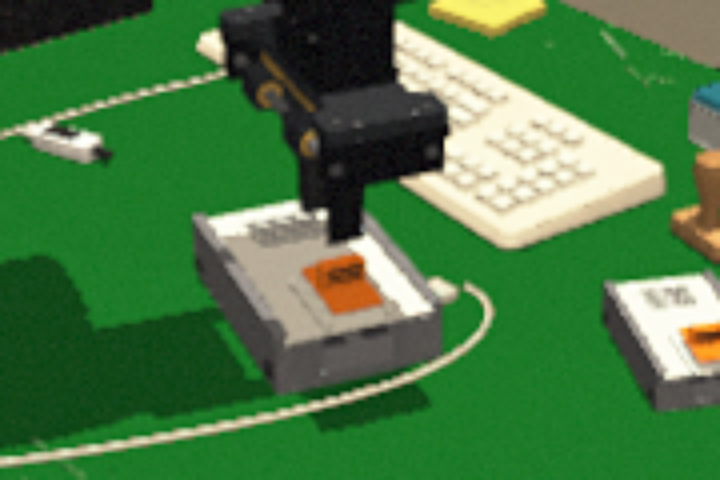

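Emit:
jog_arm(increments=[[[0,0,0,0.001,-0.004,0,0.54],[0,0,0,0.001,-0.004,0,0.54],[0,0,0,0.001,-0.004,0,0.54]]])

```text
time: 2.9
position: [0.5063, -0.0201, 0.0939]
tool_rot: [0.702, -0.091, 0.094, -0.7]
ft_force: [-1.0, -0.4, 0.1]
grip_width: 0.021
```

```bash
python3 - <<'E'
from rig import *
from h import *
o=get_obs();print(o["position"],o["grip_width"],o["ft_force"],o["joint_velocities"].round(3))
i=camera_info("wrist");im=camera("wrist");cv2.imwrite("pics/w3.png",im[:,:,::-1])
o=get_obs();print(o["position"])
cv2.imwrite("pics/w3z.png",cv2.resize(im[140:340,180:380,::-1],None,fx=3,fy=3,interpolation=cv2.INTER_NEAREST))
import pickle;pickle.dump(i,open("w3.pkl","wb"))
E
```

```text
[ 0.50628161 -0.02014201  0.09388117] 0.02098364973808692 [-0.96568187 -0.375572    0.12155666] [-0.     0.01   0.008  0.    -0.001 -0.001]
[ 0.50599862 -0.02005903  0.09361314]
```

View pics/w3z.png

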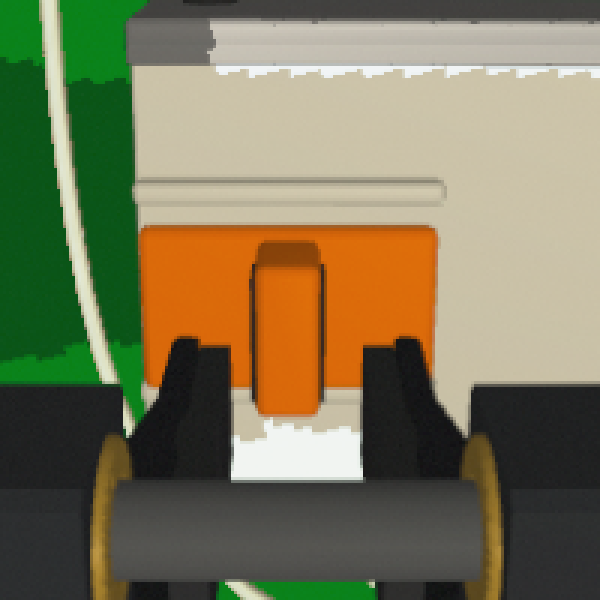

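```bash
python3 - <<'E'
from h import *
import pickle
i=pickle.load(open("w3.pkl","rb"))
def P(u,v,z): return onplane(i,(180+u/3-.3,140+v/3-.3),z)
x=np.array([-.2574,-.9663,0]);y=np.array([.9663,-.2574,0])
A=P(127,20,.044);print("A origin",A-.114*x+.056*y)
print("fin",P(288,340,.0685),"pad",P(288,306,.052), P(288,265,.0685)-P(288,415,.0685))
E
```

```text
A origin [0.52959438 0.05908805 0.044     ]
fin [ 0.50709645 -0.02137862  0.0685    ] pad [ 0.50685134 -0.02143961  0.052     ] [-0.02849752  0.00770468  0.        ]
```

Emit:
jog_arm(increments=[[[0,0,0,0.001,-0.0013,-0.01,0.54],[0,0,0,0.001,-0.0013,-0.02,0.54],[0,0,0,0.001,-0.0013,-0.03,0.54],[0,0,0,0.001,-0.0013,-0.036,0.54],[0,0,0,0.001,-0.0013,-0.038,0.54],[0,0,0,0.001,-0.0013,-0.038,0.54]]])

```text
time: 3.55
position: [0.5066, -0.0213, 0.055]
tool_rot: [0.702, -0.092, 0.093, -0.701]
ft_force: [-0.4, 0.0, 0.5]
grip_width: 0.0195
```

Emit:
jog_arm(increments=[[[0,0,0,0,0,-0.003,0.6],[0,0,0,0,0,-0.005,0.7],[0,0,0,0,0,-0.007,0.8],[0,0,0,0,0,-0.007,0.8]]], squeeze=8)

```text
time: 3.95
position: [0.5069, -0.022, 0.0482]
tool_rot: [0.702, -0.091, 0.093, -0.7]
ft_force: [-1.4, -4.8, 4.2]
grip_width: 0.0124
```

Emit:
jog_arm(increments=[[[0,0,0,-0.0002,-0.001,-0.001,0.8],[0,0,0,-0.0002,-0.001,-0.0018,0.8],[0,0,0,-0.0002,-0.001,-0.0018,0.8]]])

```text
time: 4.25
position: [0.5067, -0.0229, 0.0465]
tool_rot: [0.702, -0.091, 0.093, -0.7]
ft_force: [-1.1, -0.5, 3.7]
grip_width: 0.0121
```

Emit:
jog_arm(increments=[[[0,0,0,-0.0008,-0.0029,-0.0003,0.8],[0,0,0,-0.0021,-0.0077,-0.0005,0.8],[0,0,0,-0.0041,-0.0155,-0.0005,0.8],[0,0,0,-0.0067,-0.0251,-0.0005,0.8],[0,0,0,-0.009,-0.0338,-0.0005,0.8],[0,0,0,-0.0098,-0.0367,-0.0005,0.8]]])

```text
time: 4.85
position: [0.4965, -0.0609, 0.046]
tool_rot: [0.702, -0.092, 0.094, -0.7]
ft_force: [-0.3, 1.5, 4.7]
grip_width: 0.0119
```

```bash
python3 - <<'E'
from rig import *
from h import *
o=get_obs();print(o["position"],o["grip_width"],o["ft_force"])
i=camera_info("wrist");im=camera("wrist");cv2.imwrite("pics/w4.png",im[:,:,::-1])
E
```

```text
[ 0.49647945 -0.06085281  0.04595451] 0.011924117602173557 [-0.2665644   1.5072454   4.70427435]
```

View pics/w4.png

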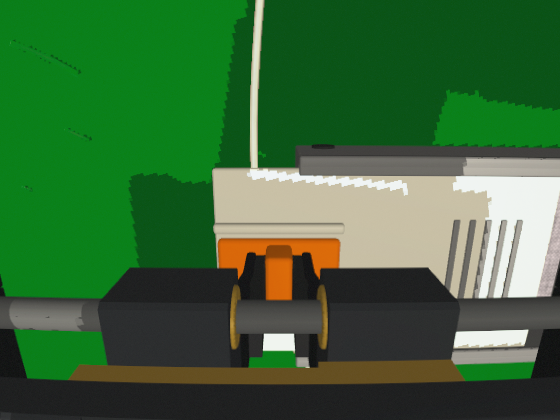

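The cover is about 39 mm out, with its left edge at column 215 against 297 for the case, and it moves freely. I'll carry on.

Emit:
jog_arm(increments=[[[0,0,0,-0.0026,-0.0097,0,0.8],[0,0,0,-0.0064,-0.024,0,0.8],[0,0,0,-0.0103,-0.0387,0,0.8],[0,0,0,-0.0134,-0.0502,0,0.8],[0,0,0,-0.0154,-0.058,0,0.8],[0,0,0,-0.0162,-0.0609,0,0.8],[0,0,0,-0.0167,-0.0628,0,0.8]]])

```text
time: 5.6
position: [0.4795, -0.1236, 0.0459]
tool_rot: [0.702, -0.093, 0.094, -0.7]
ft_force: [2.4, 7.5, 4.5]
grip_width: 0.0124
```

Emit:
jog_arm(increments=[[[0,0,0,-0.0003,-0.001,0,0.8],[0,0,0,-0.0006,-0.002,0,0.8],[0,0,0,-0.0006,-0.002,0,0.8]]])

```text
time: 5.9
position: [0.4795, -0.1236, 0.0459]
tool_rot: [-0.701, 0.093, -0.095, 0.701]
ft_force: [2.3, 8.3, 4.5]
grip_width: 0.0119
```

The cover has hit its stop: reaction 8 N and no further travel after about 104 mm. I'll let go, lift, and go look at the adapter.

Emit:
jog_arm(increments=[[[0,0,0,0.0,0.0003,0,0.54],[0,0,0,0.0,0.0003,0,0.5],[0,0,0,0,0.0003,0.006,0.45],[0,0,0,0,0.0003,0.02,0.4],[0,0,0,0,0.0003,0.05,0.2],[0,0,0,0,0.0003,0.09,0],[0,0,0,0,0.0003,0.13,-0.2],[0,0,0,0,0.0003,0.14,-0.4]]])

```text
time: 6.7
position: [0.4816, -0.1247, 0.1897]
tool_rot: [0.702, -0.09, 0.097, -0.7]
ft_force: [-0.3, -0.1, 0.3]
grip_width: 0.0501
```

Emit:
jog_arm(increments=[[[0,0,-7,0.003,0.04,0.01,-0.5],[0,0,-14,0.006,0.085,0.015,-0.5],[0,0,-21,0.01,0.13,0.015,-0.5],[0,0,-28,0.014,0.175,0.015,-0.5],[0,0,-35,0.018,0.22,0.015,-0.5],[0,0,-42,0.022,0.265,0.015,-0.5],[0,0,-49,0.025,0.31,0.015,-0.5],[0,0,-54,0.028,0.355,0.015,-0.5]]])

```text
time: 7.5
position: [0.5089, 0.2318, 0.2037]
tool_rot: [0.584, -0.4, 0.405, -0.578]
ft_force: [0.6, -0.5, -0.3]
grip_width: 0.0652
```

```bash
python3 - <<'E'
from rig import *
from h import *
im=camera("top");cv2.imwrite("pics/t4.png",cv2.resize(im[160:290,130:330,::-1],None,fx=4,fy=4,interpolation=cv2.INTER_CUBIC))
E
```

```text
(no output)
```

View pics/t4.png

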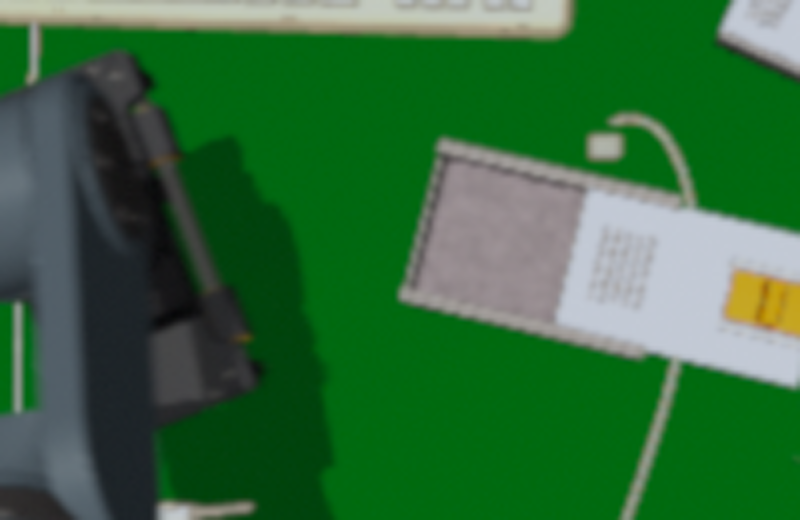

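The top view shows the tray fully clear, from zoom columns 410 to 580. The cover stands out to the right, with its trailing edge at about (575,255).

Emit:
jog_arm(increments=[[[0,0,0,0.0,0.04,0,-0.5],[0,0,0,0.0,0.08,0,-0.5],[0,0,0,0.0,0.105,0,-0.5],[0,0,0,0.0,0.112,0,-0.5],[0,0,0,0,0.112,0,-0.5],[0,0,0,0,0.112,0,-0.5]]])

```text
time: 8.15
position: [0.5092, 0.349, 0.2034]
tool_rot: [0.583, -0.401, 0.405, -0.58]
ft_force: [-0.3, -0.5, -0.1]
grip_width: 0.0651
```

```bash
python3 - <<'E'
from rig import *
from h import *
import pickle
o=get_obs();print(o["position"],o["joint_velocities"].round(3),o["q"].round(3))
i=camera_info("wrist");im=camera("wrist");cv2.imwrite("pics/w5.png",im[:,:,::-1]);pickle.dump(i,open("w5.pkl","wb"))
E
```

```text
[0.50919785 0.34899621 0.20338062] [-0.013 -0.009  0.002  0.004 -0.     0.004] [ 0.423  0.539  1.471 -0.007  1.132  0.067]
```

View pics/w5.png

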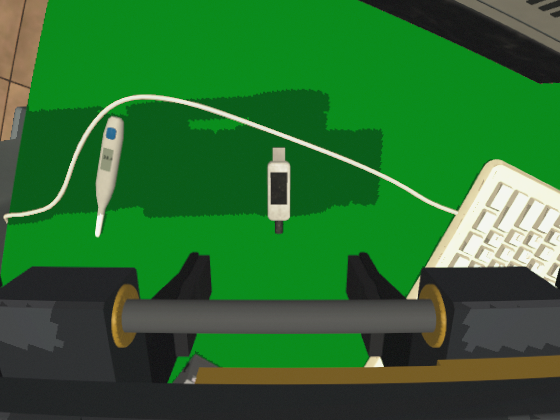

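The adapter is at (279,190), with the plug end at row 148 and the black cap end at row 234. It lies nearly straight along the image's vertical.

```bash
python3 - <<'E'
from h import *
import pickle
i=pickle.load(open("w5.pkl","rb"));im=cv2.imread("pics/w5.png")
hsv=cv2.cvtColor(im,cv2.COLOR_BGR2HSV)
m=((hsv[...,0]<45)|(hsv[...,0]>75)|(hsv[...,1]<100)).astype(np.uint8)
w=np.zeros_like(m);w[140:242,255:305]=m[140:242,255:305]
w=((hsv[...,1]<70)&(hsv[...,2]>120)).astype(np.uint8)
b=np.zeros_like(m);b[163:222,262:298]=w[163:222,262:298]
for name,mk,z in [("all",None,0.008),("white",b,0.014)]:
    if mk is None:
        mk=np.zeros_like(m);mk[140:242,255:305]=m[140:242,255:305]
    n,l,s,c=cv2.connectedComponentsWithStats(mk);k=1+np.argmax(s[1:,4])
    cs=max(cv2.findContours((l==k).astype(np.uint8),0,1)[0],key=cv2.contourArea)
    P=np.array([onplane(i,p[0],z)[:2] for p in cs],np.float32);r=cv2.minAreaRect(P)
    print(name,s[k],r,cv2.boxPoints(r))
cv2.imwrite("pics/w5z.png",cv2.resize(im[140:245,245:315],None,fx=5,fy=5,interpolation=cv2.INTER_NEAREST))
E
```

```text
all [ 267  147   24   87 1649] ((0.5126873254776001, 0.3428881764411926), (0.02264486998319626, 0.08723275363445282), 20.117145538330078) [[0.4870542  0.37994933]
 [0.5170571  0.29803854]
 [0.5383204  0.30582702]
 [0.50831753 0.3877378 ]]
white [268 163  22  58 763] ((0.5124619603157043, 0.3435722589492798), (0.02080245316028595, 0.056887637823820114), 20.601926803588867) [[0.4927173  0.36653712]
 [0.51273453 0.3132876 ]
 [0.53220665 0.3206074 ]
 [0.5121894  0.37385693]]
```

View pics/w5z.png

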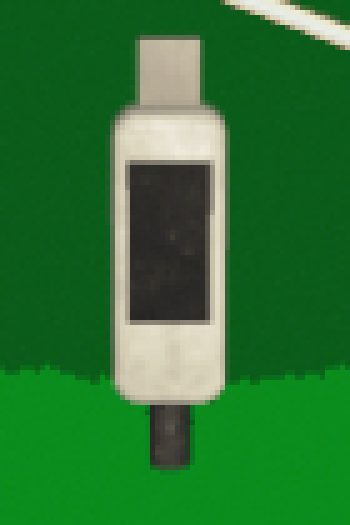

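Emit:
jog_arm(increments=[[[0,0,0,0.0015,-0.003,-0.04,-0.2],[0,0,0,0.003,-0.005,-0.085,-0.1],[0,0,0,0.0035,-0.0055,-0.13,0],[0,0,0,0.0035,-0.0055,-0.16,0],[0,0,0,0.0035,-0.0055,-0.175,0],[0,0,0,0.0035,-0.0055,-0.185,0],[0,0,0,0.0035,-0.0055,-0.192,0],[0,0,0,0.0035,-0.0055,-0.195,0]]])

```text
time: 9.0
position: [0.5137, 0.3434, 0.0093]
tool_rot: [0.582, -0.401, 0.405, -0.58]
ft_force: [0.7, -0.5, -0.3]
grip_width: 0.0434
```

Emit:
jog_arm(increments=[[[0,0,0,-0.0008,0,-0.003,0],[0,0,0,-0.0008,0,-0.005,0],[0,0,0,-0.0008,0,-0.005,0],[0,0,0,-0.0008,0,-0.005,0.7],[0,0,0,-0.0008,0,-0.005,0.7],[0,0,0,-0.0008,0,-0.005,0.7],[0,0,0,-0.0008,0,-0.005,0.7],[0,0,0,-0.0008,0,-0.005,0.7]]], squeeze=15)

```text
time: 9.8
position: [0.5129, 0.3435, 0.0044]
tool_rot: [0.582, -0.401, 0.405, -0.58]
ft_force: [-1.0, -0.3, 0.8]
grip_width: 0.0217
```

Emit:
jog_arm(increments=[[[0,0,0,0,0,0.01,0.7],[0,0,0,0,0,0.03,0.7],[0,0,0,0,0,0.06,0.7],[0,0,0,0,0,0.09,0.7],[0,0,0,0,0,0.11,0.7],[0,0,0,0,0,0.115,0.7]]])

```text
time: 10.4
position: [0.5146, 0.3442, 0.1227]
tool_rot: [-0.58, 0.4, -0.406, 0.582]
ft_force: [0.6, -0.2, -0.4]
grip_width: 0.0217
```

Emit:
jog_arm(increments=[[[0,0,-3,0.001,-0.02,0,0.7],[0,0,-8,0.003,-0.055,0,0.7],[0,0,-14,0.006,-0.095,0,0.7],[0,0,-20,0.009,-0.14,0,0.7],[0,0,-26,0.011,-0.185,0,0.7],[0,0,-30,0.013,-0.225,0,0.7],[0,0,-33,0.0145,-0.255,0,0.7],[0,0,-35.5,0.0153,-0.275,0,0.7]]])

```text
time: 11.2
position: [0.5295, 0.0669, 0.1221]
tool_rot: [0.43, -0.559, 0.565, -0.429]
ft_force: [0.2, 0.4, 0.1]
grip_width: 0.0218
```

Emit:
jog_arm(increments=[[[0,0,0,0,-0.01,0,0.7],[0,0,0,0,-0.01,0,0.7],[0,0,0,0,-0.01,0,0.7]]])

```text
time: 11.5
position: [0.5291, 0.0575, 0.1218]
tool_rot: [0.43, -0.559, 0.565, -0.429]
ft_force: [-0.2, 1.2, -0.7]
grip_width: 0.0219
```

```bash
python3 - <<'E'
from rig import *
from h import *
import pickle
from scipy.spatial.transform import Rotation as Ro
o=get_obs();M=Ro.from_quat(o["tool_rot"]).as_matrix();print(o["position"],o["grip_width"],M[:,1],np.degrees(np.arctan2(M[1,2],M[0,2])),o["joint_velocities"].round(3))
i=camera_info("wrist");im=camera("wrist");cv2.imwrite("pics/w6.png",im[:,:,::-1]);pickle.dump(i,open("w6.pkl","wb"))
im=camera("scene");cv2.imwrite("pics/s6.png",cv2.resize(im[130:270,170:370,::-1],None,fx=4,fy=4))
E
```

```text
[0.52908994 0.05747954 0.12184628] 0.021881737291366207 [ 0.00404998 -0.0072965  -0.99996518] -15.204320475408858 [ 0.021 -0.003 -0.003  0.001 -0.001  0.002]
```

View pics/w6.png

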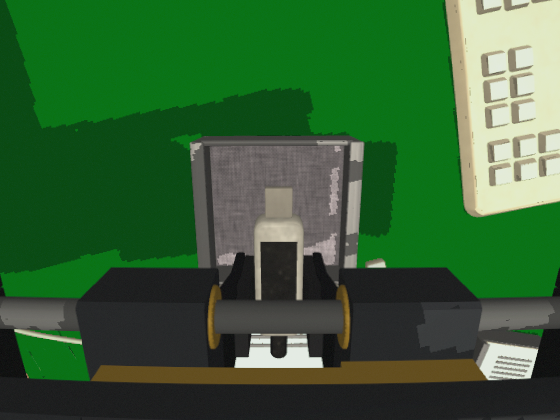

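View pics/s6.png

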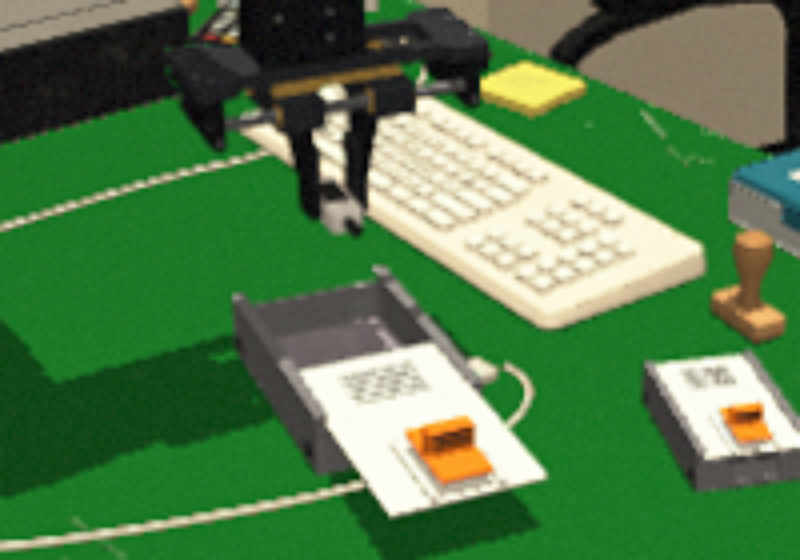

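The adapter is held level over the open tray, with the closed-end corners at (191,142) and (363,142). I'll cross-check the tray position.

```bash
python3 - <<'E'
from h import *
import pickle
i=pickle.load(open("w6.pkl","rb"))
a=onplane(i,(191,142),.044);b=onplane(i,(363,142),.044)
x=np.array([-.2588,-.9659,0]);y=np.array([.9659,-.2588,0])
print(np.linalg.norm(a-b),a+.054*x+.056*y,b+.054*x-.056*y)
d=b-a;print(np.degrees(np.arctan2(d[1],d[0])))
e=onplane(i,(279,188),.122+.008)
print("plug end, along case x from TCP",(e[:2]-[.5291,.0575])@x[:2],(e[:2]-[.5291,.0575])@y[:2])
E
```

```text
0.11028960793261687 [0.53060135 0.0577555  0.044     ] [0.52885175 0.05782403 0.044     ]
-15.200178792314118
plug end, along case x from TCP -0.04392117469157482 0.0009806942839794357
```

Emit:
jog_arm(increments=[[[0,0,0,0,0,-0.02,0.7],[0,0,0,0,0,-0.045,0.7],[0,0,0,0,0,-0.07,0.7],[0,0,0,0,0,-0.088,0.7],[0,0,0,0,0,-0.098,0.7],[0,0,0,0,0,-0.104,0.7],[0,0,0,0,0,-0.107,0.7],[0,0,0,0,0,-0.107,0.7]]])

```text
time: 12.4
position: [0.5295, 0.0583, 0.0152]
tool_rot: [0.43, -0.558, 0.565, -0.43]
ft_force: [-0.7, 0.3, 0.1]
grip_width: 0.0216
```

Emit:
jog_arm(increments=[[[0,0,0,0,0,-0.0015,0.7],[0,0,0,0,0,-0.003,0.7],[0,0,0,0,0,-0.004,0.7],[0,0,0,0,0,-0.004,0.7]]])

```text
time: 12.8
position: [0.5295, 0.0582, 0.0113]
tool_rot: [0.43, -0.558, 0.565, -0.43]
ft_force: [-0.1, 0.3, -0.2]
grip_width: 0.0218
```

Emit:
jog_arm(increments=[[[0,0,0,0,0,-0.0005,0.7],[0,0,0,0,0,-0.001,0.7],[0,0,0,0,0,-0.0015,0.7],[0,0,0,0,0,-0.0015,0.7]]])

```text
time: 13.2
position: [0.5295, 0.0582, 0.0098]
tool_rot: [0.43, -0.558, 0.565, -0.43]
ft_force: [-0.0, -1.0, -0.7]
grip_width: 0.0219
```

Emit:
jog_arm(increments=[[[0,0,0,0,0,-0.0005,0.7],[0,0,0,0,0,-0.001,0.7],[0,0,0,0,0,-0.001,0.7]]])

```text
time: 13.5
position: [0.5295, 0.0582, 0.0093]
tool_rot: [0.43, -0.558, 0.565, -0.43]
ft_force: [-0.5, -0.9, 5.0]
grip_width: 0.0221
```

Contact with the tray floor (5 N at z=0.0093). I'll let go gently and lift.

Emit:
jog_arm(increments=[[[0,0,0,0,0,0.0003,0.45],[0,0,0,0,0,0.0003,0.25],[0,0,0,0,0,0.0003,0.2],[0,0,0,0,0,0.0003,0.2],[0,0,0,0,0,0.015,0.2],[0,0,0,0,0,0.05,0.2],[0,0,0,0,0,0.095,0.2],[0,0,0,0,0,0.14,0.2]]])

```text
time: 14.3
position: [0.5288, 0.0582, 0.1502]
tool_rot: [0.431, -0.559, 0.564, -0.429]
ft_force: [1.8, -0.0, -0.1]
grip_width: 0.0347
```

Emit:
jog_arm(increments=[[[0,0,8,-0.01,-0.02,0.005,0.3],[0,0,16,-0.02,-0.05,0.005,0.4],[0,0,24,-0.03,-0.085,0.005,0.5],[0,0,32,-0.04,-0.12,0.005,0.54],[0,0,40,-0.045,-0.15,0.005,0.54],[0,0,48,-0.048,-0.17,0.005,0.54],[0,0,56,-0.05,-0.18,0.005,0.54],[0,0,64,-0.05,-0.18,0.005,0.54]]])

```text
time: 15.1
position: [0.4786, -0.1234, 0.1551]
tool_rot: [-0.662, 0.244, -0.25, 0.663]
ft_force: [-0.4, 0.8, 0.0]
grip_width: 0.0199
```

```bash
python3 - <<'E'
from rig import *
from h import *
from scipy.spatial.transform import Rotation as Ro
o=get_obs();M=Ro.from_quat(o["tool_rot"]).as_matrix();print(o["position"],o["grip_width"],M[:,1],np.degrees(np.arctan2(M[1,2],M[0,2])),o["joint_velocities"].round(3))
im=camera("scene");cv2.imwrite("pics/s7.png",cv2.resize(im[150:270,180:360,::-1],None,fx=4,fy=4))
im=camera("top");cv2.imwrite("pics/t7.png",cv2.resize(im[160:290,130:330,::-1],None,fx=4,fy=4,interpolation=cv2.INTER_CUBIC))
E
```

```text
[ 0.47859684 -0.12344653  0.15508998] 0.019942472872703298 [ 8.20160516e-03 -5.69468115e-04 -9.99966204e-01] 49.06657981391963 [ 0.02  -0.     0.006  0.024  0.011 -1.387]
```

View pics/s7.png

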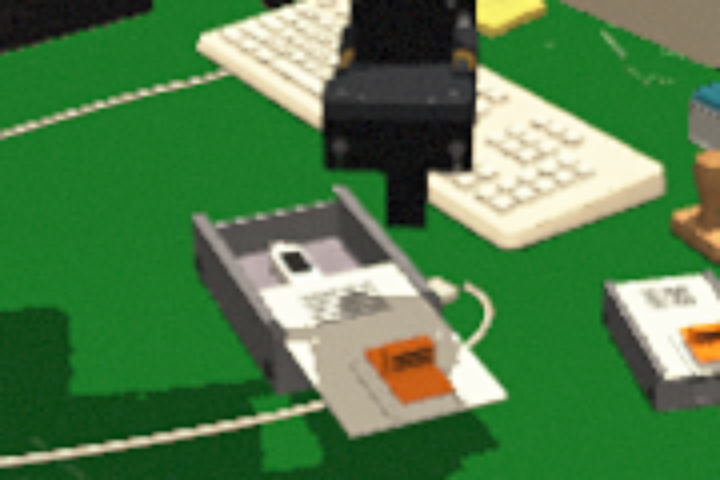

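View pics/t7.png

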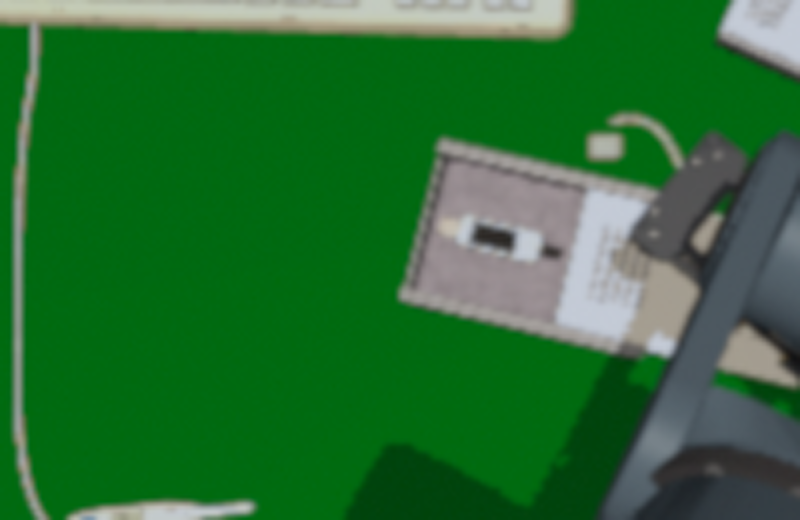

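The adapter lies flat inside the tray, at zoomed top (493,237), clear of the walls and the cover. Next I'll line up on the fin.

Emit:
jog_arm(increments=[[[0,0,8,0,0,-0.02,0.54],[0,0,16,0,0,-0.04,0.54],[0,0,24,0,0,-0.055,0.54],[0,0,26,0,0,-0.06,0.54],[0,0,26,0,0,-0.06,0.54],[0,0,26,0,0,-0.06,0.54]]])

```text
time: 15.8
position: [0.4786, -0.122, 0.0951]
tool_rot: [-0.699, 0.092, -0.097, 0.702]
ft_force: [0.5, 0.4, -0.9]
grip_width: 0.02
```

```bash
python3 - <<'E'
from rig import *
from h import *
from scipy.spatial.transform import Rotation as Ro
o=get_obs();M=Ro.from_quat(o["tool_rot"]).as_matrix();print(o["position"],o["grip_width"],M[:,1],np.degrees(np.arctan2(M[1,2],M[0,2])),o["joint_velocities"].round(3))
im=camera("wrist");cv2.imwrite("pics/w8.png",im[:,:,::-1])
E
```

```text
[ 0.47862177 -0.12197074  0.09507558] 0.019981692874539006 [ 0.0069227   0.00341075 -0.99997022] 74.67933598306178 [-0.004 -0.013 -0.005 -0.001 -0.002 -0.009]
```

View pics/w8.png

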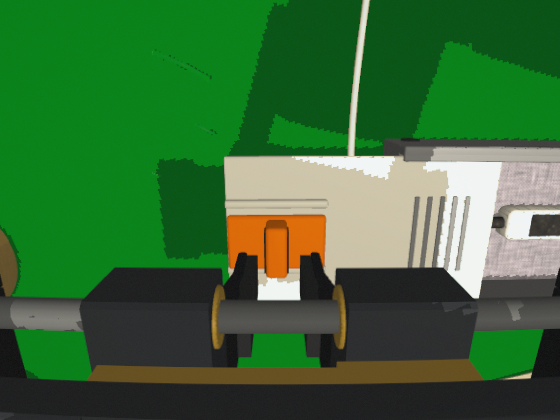

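The fin, at column 277, is centred between the fingers at 279.

Emit:
jog_arm(increments=[[[0,0,0,0.0005,-0.001,-0.012,0.54],[0,0,0,0.0005,-0.001,-0.025,0.54],[0,0,0,0.0005,-0.001,-0.034,0.54],[0,0,0,0.0005,-0.001,-0.039,0.54],[0,0,0,0.0005,-0.001,-0.0395,0.58],[0,0,0,0.0005,-0.001,-0.0395,0.58]]])

```text
time: 16.45
position: [0.4794, -0.1231, 0.0558]
tool_rot: [-0.699, 0.092, -0.097, 0.702]
ft_force: [0.3, -0.5, -0.4]
grip_width: 0.0187
```

Emit:
jog_arm(increments=[[[0,0,0,0.0013,0.0048,0,0.58],[0,0,0,0.0036,0.0135,0,0.58],[0,0,0,0.0067,0.0251,0,0.58],[0,0,0,0.0101,0.0377,0,0.58],[0,0,0,0.0135,0.0502,0,0.58],[0,0,0,0.0166,0.0618,0,0.58],[0,0,0,0.0186,0.0696,0,0.58],[0,0,0,0.0194,0.0725,0,0.58]]])

```text
time: 17.25
position: [0.499, -0.0494, 0.0559]
tool_rot: [-0.699, 0.091, -0.096, 0.702]
ft_force: [1.3, -2.2, 0.4]
grip_width: 0.0183
```

Emit:
jog_arm(increments=[[[0,0,0,0.0013,0.0048,0,0.58],[0,0,0,0.0026,0.0097,0,0.58],[0,0,0,0.0039,0.0145,0,0.58],[0,0,0,0.0052,0.0193,0,0.58],[0,0,0,0.0062,0.0232,0,0.58],[0,0,0,0.0069,0.0256,0,0.58],[0,0,0,0.0069,0.0256,0,0.58]]])

```text
time: 17.95
position: [0.5042, -0.0298, 0.0539]
tool_rot: [0.703, -0.091, 0.093, -0.699]
ft_force: [-4.5, -29.2, -13.4]
grip_width: 0.0281
```

The push jammed: 29 N, fingers forced open to 28 mm, about 16 mm short of home. The likely cause is friction on the fin holding the tab up against the ramp. I'll back off and check.

Emit:
jog_arm(increments=[[[0,0,0,-0.0013,-0.0048,0.001,0.54],[0,0,0,-0.0023,-0.0087,0.002,0.54],[0,0,0,-0.0023,-0.0087,0.002,0.54],[0,0,0,-0.0023,-0.0087,0.002,0.54]]])

```text
time: 18.35
position: [0.5018, -0.0378, 0.0562]
tool_rot: [0.703, -0.091, 0.093, -0.7]
ft_force: [-1.0, -0.1, 0.7]
grip_width: 0.02
```

```bash
python3 - <<'E'
from rig import *
from h import *
from scipy.spatial.transform import Rotation as Ro
o=get_obs();M=Ro.from_quat(o["tool_rot"]).as_matrix();print(o["position"],o["grip_width"],o["ft_force"],M[:,1],np.degrees(np.arctan2(M[1,2],M[0,2])))
im=camera("wrist");cv2.imwrite("pics/w9.png",im[:,:,::-1])
im=camera("scene");cv2.imwrite("pics/s9.png",cv2.resize(im[150:270,180:360,::-1],None,fx=4,fy=4))
E
```

```text
[ 0.50177442 -0.0378495   0.05615967] 0.02002866220257691 [-1.0091638  -0.10804848  0.68679224] [ 0.00248797 -0.00455161 -0.99998655] 75.0961378830773
```

View pics/w9.png

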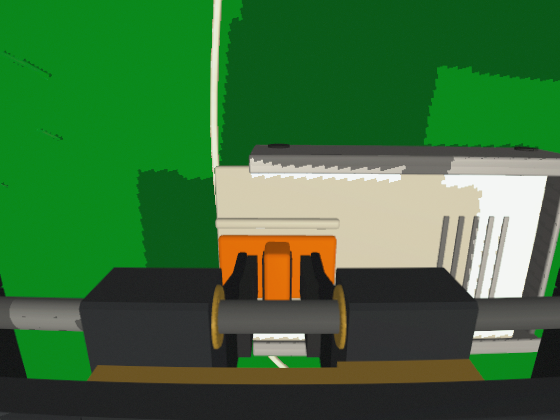

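View pics/s9.png

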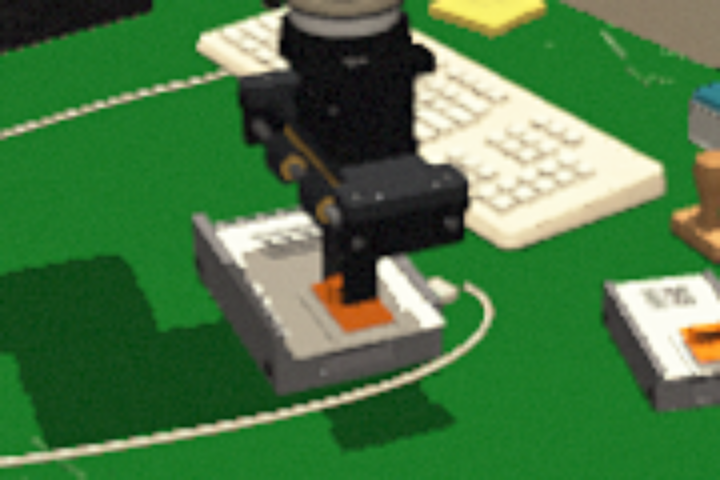

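Emit:
jog_arm(increments=[[[0,0,0,0,0,-0.004,0.6],[0,0,0,0,0,-0.008,0.7],[0,0,0,0,0,-0.0102,0.8],[0,0,0,0,0,-0.0104,0.8],[0,0,0,0,0,-0.0104,0.8]]], squeeze=8)

```text
time: 18.95
position: [0.5021, -0.0377, 0.0459]
tool_rot: [0.703, -0.09, 0.093, -0.7]
ft_force: [-0.0, -0.0, 4.6]
grip_width: 0.0117
```

Emit:
jog_arm(increments=[[[0,0,0,0.0008,0.0029,0,0.8],[0,0,0,0.0016,0.0058,0,0.8],[0,0,0,0.0024,0.0087,0,0.8],[0,0,0,0.0031,0.0116,0,0.8],[0,0,0,0.0031,0.0116,0,0.8]]])

```text
time: 19.45
position: [0.5053, -0.0255, 0.046]
tool_rot: [0.703, -0.09, 0.093, -0.7]
ft_force: [0.3, 0.7, 4.2]
grip_width: 0.0118
```

Moving freely with the tab held down. I'll push on to the stop.

Emit:
jog_arm(increments=[[[0,0,0,0.0004,0.0014,0,0.8],[0,0,0,0.0007,0.0026,0,0.8],[0,0,0,0.001,0.0036,0,0.8],[0,0,0,0.0012,0.0046,0,0.8],[0,0,0,0.0012,0.0046,0,0.8]]])

```text
time: 19.95
position: [0.5064, -0.0218, 0.046]
tool_rot: [0.703, -0.09, 0.092, -0.699]
ft_force: [-2.5, -6.3, 5.2]
grip_width: 0.0118
```

The cover is at the home stop (6.8 N reaction at y=-0.0218). I'll open the fingers and lift, so the tab can spring up.

Emit:
jog_arm(increments=[[[0,0,0,0.0001,0.0005,0.0015,0.65],[0,0,0,0,0,0.004,0.55],[0,0,0,0,0,0.008,0.52],[0,0,0,0,0,0.015,0.52],[0,0,0,0,0,0.03,0.5],[0,0,0,0,0,0.06,0.5],[0,0,0,-0.01,0,0.1,0.5],[0,0,0,-0.03,0,0.14,0.5]]])

```text
time: 20.75
position: [0.4771, -0.0216, 0.1873]
tool_rot: [0.703, -0.089, 0.093, -0.7]
ft_force: [0.7, -0.4, 0.4]
grip_width: 0.0218
```

Emit:
jog_arm(increments=[[[0,0,0,-0.015,0.03,0.03,0],[0,0,0,-0.02,0.03,0.05,-0.5],[0,0,0,-0.02,0.03,0.06,-0.5],[0,0,0,-0.02,0.03,0.06,-0.5],[0,0,0,-0.02,0.03,0.06,-0.5]]])

```text
time: 21.25
position: [0.4571, 0.0084, 0.2466]
tool_rot: [0.703, -0.09, 0.092, -0.7]
ft_force: [-0.1, 0.2, 0.2]
grip_width: 0.0539
```

```bash
python3 - <<'E'
from rig import *
from h import *
import pickle
o=get_obs();print(o["position"],o["ft_force"],o["joint_velocities"].round(3))
i=camera_info("wrist");im=camera("wrist");cv2.imwrite("pics/w10.png",im[:,:,::-1]);pickle.dump(i,open("w10.pkl","wb"))
im=camera("scene");cv2.imwrite("pics/s10.png",cv2.resize(im[150:270,180:360,::-1],None,fx=4,fy=4,interpolation=cv2.INTER_CUBIC))
E
```

```text
[0.45714147 0.00835431 0.24662018] [-0.07282438  0.18264365  0.20814531] [-0.007  0.02   0.014  0.     0.002  0.002]
```

View pics/w10.png

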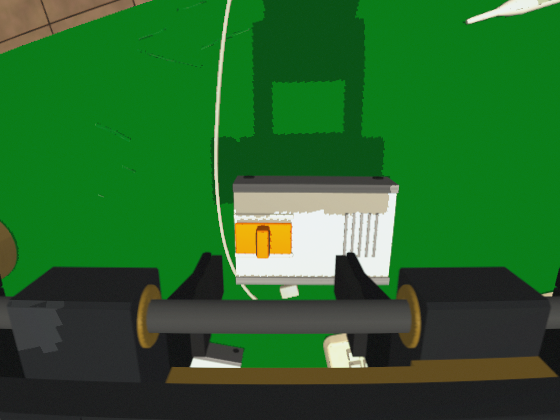

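View pics/s10.png

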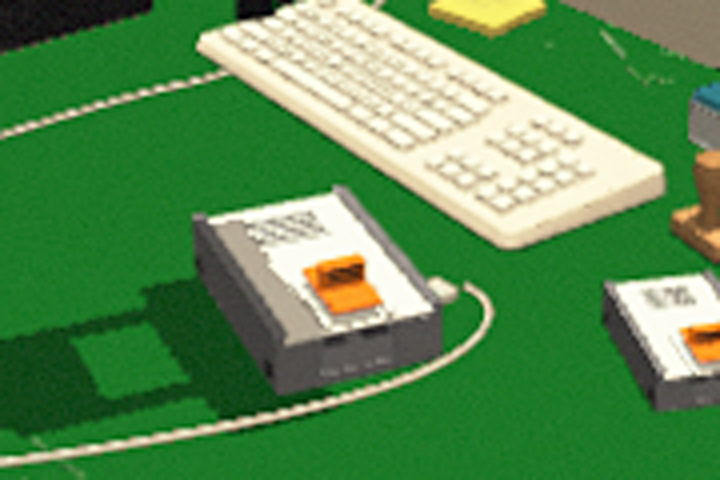

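```bash
python3 - <<'E'
from rig import *
from h import *
i=camera_info("scene")
a=cv2.imread("pics/scene0.png");b=camera("scene")[:,:,::-1].copy();cv2.imwrite("pics/s11.png",b)
t=camera("top")[:,:,::-1].copy();cv2.imwrite("pics/t11.png",t)
for im in (a,b):
    h=cv2.cvtColor(im,cv2.COLOR_BGR2HSV)
    m=((h[...,0]>5)&(h[...,0]<25)&(h[...,1]>150)&(h[...,2]>90)).astype(np.uint8)
    w=np.zeros_like(m);w[200:245,240:295]=m[200:245,240:295]
    ys,xs=np.nonzero(w);print(len(xs),xs.mean(),ys.mean(),xs.min(),xs.max(),ys.min(),ys.max())
O=np.array([.5286,.0585,0]);x=np.array([-.2588,-.9659,0])
for z in (.0685,.0615): print(z,proj(i,O+.083*x+[0,0,z]))
print("1mm x:",proj(i,O+.093*x+[0,0,.0685])-proj(i,O+.083*x+[0,0,.0685]))
A=cv2.resize(np.hstack([a[185:255,225:300],b[185:255,225:300]]),None,fx=5,fy=5,interpolation=cv2.INTER_NEAREST)
cv2.imwrite("pics/cmp.png",A)
t0=cv2.imread("pics/top0.png")
d=cv2.absdiff(t0,t).max(2)
for n,(x0,y0,x1,y1) in dict(tape=(390,222,440,270),stamp=(285,110,312,135),therm=(142,280,198,298)).items(): print(n,(d[y0:y1,x0:x1]>40).sum())
E
```

```text
167 265.23353293413174 220.73652694610777 256 274 214 227
167 265.23353293413174 220.73652694610777 256 274 214 227
0.0685 [264.49253044 214.74356244]
0.0615 [264.53368556 217.16868842]
1mm x: [1.49474699 1.85152649]
tape 0
stamp 0
therm 0
```

View pics/cmp.png

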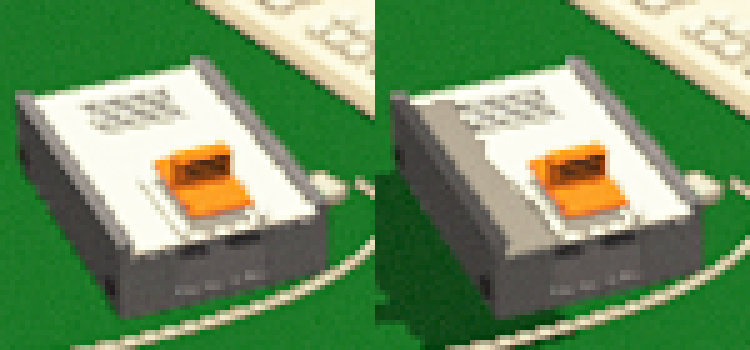

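The before and after tab masks match exactly (167 px, same centroid), so the tab is up and the cover home. The bystander objects are unchanged. Handing in.

```bash
python3 - <<'E'
from rig import *
print(get_obs()["time"]);print(hand_in())
E
```

```text
21.45
the job is handed in; nothing more can be done
None
```

The white USB adapter is in the larger grey case and the cover is fully home with the tab up. I handed the job in at 21.5 s, with the arm clear of everything.

**What I did:**
- Pressed the tab about 6 mm down by its fin and slid the cover to its open stop, about 104 mm, where it pushed back with 8 N.
- Gripped the adapter across its middle and lowered it until it touched the tray floor (5 N), then let go. It lay flat and centred in the tray.
- Pushed the cover to its closed stop (about 7 N), then released the tab and lifted away.

**What went wrong:** My first try at closing, with the tab left free, jammed about 16 mm short of home. The push reached about 32 N and forced the fingers open to 28 mm. I backed off, held the tab down and closed it the rest of the way without trouble.

**Last checks:**
- **Tab and cover:** the orange tab looks the same in the scene camera as at the start (same 167 pixels, same centre). I take that as cover home and tab up; I did not test the latch by pulling on the cover.
- **Other objects:** the tape roll, rubber stamp and thermometer show no change in the top camera.
- **Position estimates:** the case position differed by 1–3 mm between views, mainly because the arm was still moving in an early picture. I used the later still views and the stop contacts.

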